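Step the photometer's attenuator lever to its third click

TASK

Set the photometer's attenuator to its third step: with a fingertip, push the slide lever on top of the instrument along its slot from the parked end, one click at a time, letting it rest for about a second in the first and in the second notch, and leave it seated in the third notch without ever going past it. Only push the lever, never pinch it, and leave the bottle, the jar and the sample cup standing where they are.

Things in the scene. Friction and masses are not known exactly. Their poses are not given: they have to be found in the camera images.
- photometer: Grey bench instrument fixed to the table, 220 (x) by 300 (y) by 90 mm high; flat black top, orange rails along its two ends. Origin: centre of its underside, on the table. x points away from its screen side, y is the way the lever is to be pushed, z up. The lever's slot runs along y at x = -30 mm, from y = -85 to +85 mm; the panel around it is flat, bare and unmarked.
- lever (a joint): Slide of the attenuator lever along the photometer's +y, m. 0: parked notch, its start. Clicks 1 to 5 seat it at 0.020, 0.040, 0.060, 0.080, 0.100. A ridge lies half-way between notches: leaving a notch takes about 5 to 8 N, falling towards the ridge; just past it the lever jumps up to 10 mm ahead of the finger and seats itself in the next notch.
- lever_top (a point): Centre of the top of the lever, a plain aluminium block standing up from the slot: 30 mm wide across the slot (photometer x), 18 mm thick along it (photometer y), 32 mm high. This point is 123 mm above the table, 33 mm above the panel; the block's underside is 1 mm above the panel.
- lever_back (a point): Centre of the lever's back face, the upright 30 by 32 mm face to push on: 9 mm behind the lever's middle (towards the photometer's -y) and 17 mm above the panel. Parked, this face lies at y = -59 mm in the photometer's frame, with 90 mm of bare panel behind it.
- bottle: Bystander: white plastic bottle, 68 mm in diameter, 135 mm high, on the table beyond the photometer's +y end; origin at the centre of its underside.
- cup: Bystander: small open steel sample cup, 40 mm in diameter, 30 mm high, standing loose on the far part of the photometer's top panel, its centre 95 to 110 mm from the middle of the slot; origin at the centre of its underside.
- jar: Bystander: amber glass jar with a black cap, 60 mm in diameter, 70 mm high, on the table beyond the photometer's -y end; origin at the centre of its underside.

How it is judged (in metres and radians):
On the way, in this order (a step that is already met when the one before it is completed fails the run):
1. the lever rests in the first notch (within 6 mm) for half a second (value of joint lever between 0.014 and 0.026 m), for 0.5 s.
2. the lever rests in the second notch (within 6 mm) for half a second (value of joint lever between 0.034 and 0.046 m), for 0.5 s.
3. the lever clicks into the third notch (value of joint lever between 0.055 and 0.065 m), for 0.2 s.
At the end, for the whole second after the job is handed in: The lever is at rest in the third notch (0.060 m, within 4 mm) and the bottle, jar and cup are within 20 mm of where they stood (value of joint lever between 0.056 and 0.064 m and velocity of joint lever between -0.005 and 0.005 m/s and distance of each of bottle, jar, cup from where it was at the start of the episode below 0.02 m); the robot touches nothing.
It fails at once if the lever went past the third notch (over the ridge beyond it) (value of joint lever above 0.071 m).
It fails at once if the lever was pinched between the fingers (contact force between each of lever_c0, lever_c1 and the fingers above 1 N or contact force between each of lever_c2, lever_c3 and the fingers above 1 N).
It fails at once if a bystander was lifted or pushed away (over 20 mm) (distance of any of bottle, jar, cup from where it was at the start of the episode above 0.02 m).
It also fails if it takes over 48 s, if anything falls off the work surface, if the arm or the gripper's body presses on something with over 40 N, if the wrist force passes 120 N, or if a joint passes its speed limit or range.

ROBOT

A 6-joint arm with a two-finger parallel gripper is mounted at the origin on the work surface. World frame = base frame: x ahead of the robot, y to its left, z up, the work surface at z = 0. Lengths are in mm, angles in rad, forces in N, time in s.
With the tool pointing down it reaches from about 350 to 925 mm from the base axis. Payload 6.4 kg.
Tool frame: the origin (TCP) lies at the very end of the fingers, on their centre line; the grasp point (between the pads) lies 19 mm behind it; z points along the fingers, y is the direction in which the jaws open and shut (so a half turn about z gives the same grasp; the last joint's range is limited). The gripper opens to 85 mm and grips with 20 to 120 N. Pads are 22 mm wide; open, the fingers measure 114 mm over their backs; the gripper's body (76 mm by 85 mm) begins 54 mm behind the grasp point. The pads swing forward as they close: fully open they stand 13 mm farther back than shut.
Start: joints at [-1.425, 0.245, 1.558, -0, 1.339, -0.174], TCP at [204.35, -617.053, 198.69] pointing down, gripper open.
Joint ranges: [-3.13, 3.13], [-1.02, 2.26], [0.13, 2.54], [-0.95, 4.09], [0.21, 2.88], [-2.74, 2.74]. Speed limits (rad/s): [2.57, 2.57, 3.14, 3.14, 3.14, 3.14].

INTERFACE

Orientations are given as a unit quaternion [x, y, z, w].
In Python, from station import ctrl gives the robot as it stands.
- The arm moves only by the tool arm_command, never from a script. Its argument "steps" is a list of rows, each a list of 7 numbers: the finger opening in mm, from 0 to 85.4, then the shift along the tool's x, y, z in units of 25 mm (1.0 is 25 mm), then the turn, a rotation vector about the tool's x, y, z in units of 5 degrees (1.0 is 5 degrees). A call has 1 to 5 rows; each row shifts and turns the commanded pose from where the row before left it, along the tool's axes as they then stand; what a row does not reach is not made up. A row lasts 1/12 s, in which the tool goes at most 41.7 mm and 7.16 degrees, less where a joint would pass 70% of its speed; a pose out of reach is approached as far as the arm can. A call is refused whole if a number of a shift passes 1 or a number of a turn 1, either way. A call with a gripper value outside its range is refused whole. The fingers move at their own pace and stop on an object; "newtons" is the grip in N (left out, the last holds). Time passes only in rows, so rows that do not move let the fingers close. It gives the time, the measured TCP pose, the force and the opening at its end, in the units of the state.
- ctrl.get_state(): the state, without advancing time (a new reading comes with each control period).
- ctrl.capture(name): name is "scene" or "side" or "wrist"; returns a dict with "frame" (480x640x3 uint8, blue, green, red), "range_z" (480x640 float32, mm along the optical axis (not along the pixel's ray), 0 where there is no reading), "fx", "fy", "cx", "cy" (pixels), "rvec" (rotation vector, rad) and "tvec" (3), from world to camera coordinates, as OpenCV has them. Camera axes: x right, y down, z forward; pixel columns grow to the right and rows downward; lengths in mm; the calibration is good to about 2 mm. A picture is of the moment at which its call begins.
- ctrl.close_job(): hands the job in, once; it reports no verdict.
The state is a dict: "time_s": time; "q": joint angles; "joint_vel": joint speeds; "effort": joint torques, N m; "tcp_pos": TCP position; "tool_rot": TCP orientation; "force": force on the tool from outside, world axes, zero at the start; "torque": the same for the moment, N m; "grip_width": finger opening in mm.
Only numpy, scipy, OpenCV 4.12 (cv2) and the standard library are available. Lean on these libraries where they do the work, as an engineer would, in place of code of your own. Each camera call takes 0.05 s, during which the arm holds its last target. There are 200 camera calls.

## Working session

There is one attempt and no reset: what is moved stays moved. The work goes in short steps, Python scripts to look and compute and a tool call to move; the robot and the scene stay as the last step left them, time stands still between calls to the robot, and variables do not carry over. Pictures are saved under pics/ and viewed, about 8 in all and at most 12, crops included, and the job is handed in when it is done.

Besides the shell and the picture viewer there is one more tool, called after "Call:" as a command line: name --pt "numbers of a row" for each row, then --argument value for the rest. arm_command: Moves the arm, as the interface text tells. Its arguments: {"type":"object","properties":{"steps":{"type":"array","items":{"type":"array","items":{"type":"number"}}},"newtons":{"type":"number"}},"required":["steps"]}

```bash
mkdir -p pics; ls; cat > h.py <<'E'
import numpy as np, cv2
from station import ctrl
from scipy.spatial.transform import Rotation as R
def cap(n):
    c=ctrl.capture(n); Rm=cv2.Rodrigues(np.array(c['rvec'],float))[0]; t=np.array(c['tvec'],float).ravel()
    d=c['range_z']; v,u=np.mgrid[:480,:640]
    P=np.stack([(u-c['cx'])/c['fx']*d,(v-c['cy'])/c['fy']*d,d],-1)
    W=(P-t)@Rm; W[d==0]=np.nan
    return c,W
E
python3 - <<'E'
from h import *
for n in ['scene','side']:
    c,W=cap(n); cv2.imwrite(f'pics/{n}1.png',c['frame']); np.save(n+'1.npy',W)
s=ctrl.get_state(); print(s['time_s'],s['tcp_pos'],s['tool_rot'],s['force'],s['grip_width'])
E
```

```text
pics
0.1 [ 204.27261633 -616.46070664  197.64822493] [ 9.87243116e-01  1.59217482e-01  1.06449035e-05 -9.07401491e-04] [-0.36704954  0.13059116 -0.18668298] 85.35219507568914
```

View pics/scene1.png

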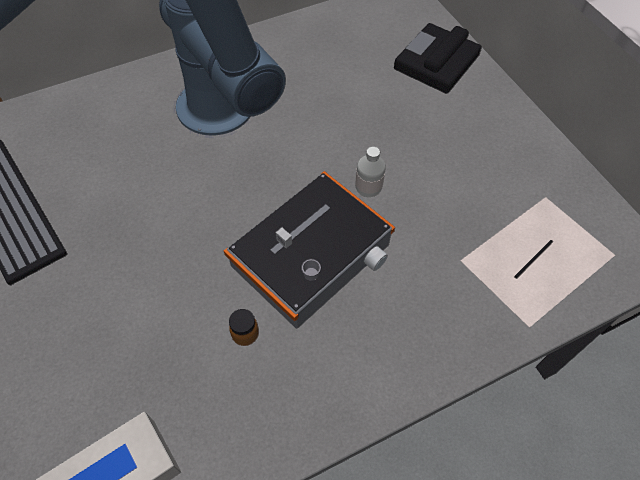

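View pics/side1.png

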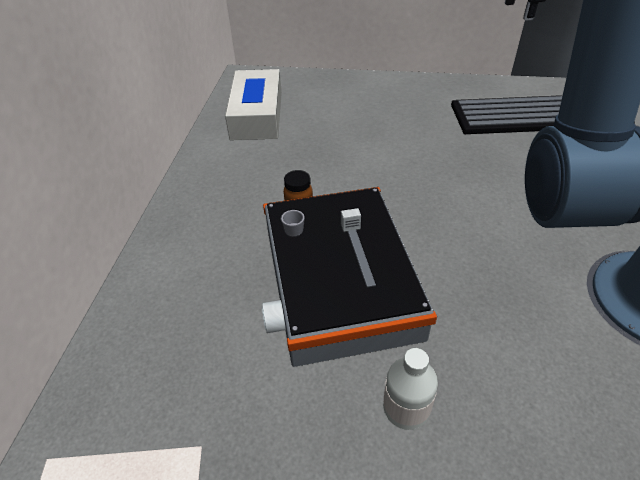

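The scene view shows the lever at about (285,238) near the slot's lower-left end (slot (273,250)–(327,207)), the cup at (311,270), the bottle at (370,172) and the jar at (243,327). The side view agrees: lever at (351,218), slot end at (371,285).

```bash
python3 - <<'E'
from h import *
for n,box in [('scene',(215,165,405,330)),('side',(255,180,445,365))]:
    W=np.load(n+'1.npy'); u0,v0,u1,v1=box
    S=W[v0:v1,u0:u1].reshape(-1,3)
    p=S[(S[:,2]>80)&(S[:,2]<98)]; print(n,len(p),'z',np.nanmedian(p[:,2]))
    # largest cluster via grid
    r=cv2.minAreaRect(p[:,:2].astype(np.float32)); print(r,'\n',cv2.boxPoints(r))
    px={'scene':dict(slot0=(274,250),slot1=(326,208),lever=(285,235),cupc=(311,270),bcap=(373,153),jar=(242,320)),
        'side':dict(slot1=(371,284),lever=(351,213),cup=(292,222),bcap=(416,358),jar=(297,180))}[n]
    for k,(u,v) in px.items(): print(k,W[v,u].round(1))
    t=S[(S[:,2]>117)&(S[:,2]<128)]; t=t[np.linalg.norm(t[:,:2]-W[px['lever'][1],px['lever'][0],:2],axis=1)<40]
    print('levertop',len(t),t.mean(0), cv2.minAreaRect(t[:,:2].astype(np.float32)))
E
```

```text
scene 11693 z 89.1392679504536
((528.9976806640625, 78.35865783691406), (222.0738067626953, 422.26361083984375), 18.619863510131836) 
 [[ 356.36087  242.9866 ]
 [ 491.1845  -157.17477]
 [ 701.6345   -86.26929]
 [ 566.81085  313.8921 ]]
slot0 [541.4 -57.9  87.1]
slot1 [490.8  92.9  84.9]
lever [537.1 -28.2 121.2]
cupc [622.3  -8.3  90.7]
bcap [432.6 241.3 136.7]
jar [ 654.4 -180.5   68.7]
levertop 122 [534.52863667 -30.58039006 121.94300623] ((534.0523681640625, -30.043180465698242), (31.461536407470703, 19.915380477905273), 15.576215744018555)
side 17930 z 91.07478025741777
((534.7109985351562, 62.5828857421875), (223.6361541748047, 389.5972595214844), 18.56614875793457) 
 [[ 366.68857   211.64075 ]
 [ 490.73605  -157.68057 ]
 [ 702.7334    -86.474976]
 [ 578.6859    282.84634 ]]
slot1 [491.2  93.9  90.6]
lever [533.5 -30.9 122.6]
cup [635.6 -25.7  96.7]
bcap [428.2 246.3 136.6]
jar [ 652.6 -174.2   71. ]
levertop 189 [533.95498696 -27.72777796 123.23372302] ((533.6629638671875, -29.33521842956543), (30.67066764831543, 21.40062141418457), 20.254737854003906)
```

Call:
arm_command --pt "0 0.8 -0.66 0 0 0 0" --pt "0 0.8 -0.66 0 0 0 0" --pt "0 0.8 -0.66 0 0 0 0" --pt "0 0.8 -0.66 0 0 0 0" --pt "0 0.8 -0.66 0 0 0 0" --newtons 20

```text
time_s: 0.52
tcp_pos: [273.7, -505.9, 198.1]
tool_rot: [0.987, 0.159, -0.0, -0.001]
force: [1.2, -0.2, -0.5]
grip_width: 25.6
```

Call:
arm_command --pt "0 0.8 -0.66 0 0 0 0" --pt "0 0.8 -0.66 0 0 0 0" --pt "0 0.8 -0.66 0 0 0 0" --pt "0 0.8 -0.66 0 0 0 0" --pt "0 0.8 -0.66 0 0 0 0"

```text
time_s: 0.93
tcp_pos: [342.7, -396.1, 198.2]
tool_rot: [0.987, 0.159, -0.0, -0.0]
force: [0.1, -0.4, -0.0]
grip_width: 0.3
```

Call:
arm_command --pt "0 0.8 -0.66 0 0 0 0" --pt "0 0.8 -0.66 0 0 0 0" --pt "0 0.8 -0.66 0 0 0 0" --pt "0 0.8 -0.66 0 0 0 0" --pt "0 0.8 -0.66 0 0 0 0"

```text
time_s: 1.35
tcp_pos: [411.6, -286.4, 198.3]
tool_rot: [0.987, 0.159, -0.0, -0.0]
force: [-1.3, -0.3, -0.3]
grip_width: 0.2
```

Call:
arm_command --pt "0 0.8 -0.66 0 0 0 0" --pt "0 0.8 -0.66 0 0 0 0" --pt "0 0.8 -0.66 0 0 0 0" --pt "0 0.8 -0.66 0 0 0 0" --pt "0 0.8 -0.66 0 0 0 0"

```text
time_s: 1.77
tcp_pos: [480.6, -176.7, 198.3]
tool_rot: [0.987, 0.159, -0.0, -0.0]
force: [0.6, -0.6, -0.6]
grip_width: -0.1
```

Call:
arm_command --pt "0 0.8 -0.64 0 0 0 0" --pt "0 0.8 -0.64 0 0 0 0" --pt "0 0.8 -0.64 0 0 0 0" --pt "0 0.8 -0.6 0.4 0 0 0" --pt "0 0.7 -0.5 0.4 0 0 0"

```text
time_s: 2.18
tcp_pos: [550.1, -74.3, 178.7]
tool_rot: [0.987, 0.16, 0.001, 0.0]
force: [-0.1, -0.7, 0.7]
grip_width: -0.3
```

Call:
arm_command --pt "0 0 0 0.4 0 0 0" --pt "0 0 0 0 0 0 0" --pt "0 0 0 0 0 0 0"

```text
time_s: 2.43
tcp_pos: [548.2, -75.8, 167.7]
tool_rot: [0.987, 0.159, -0.001, -0.0]
force: [0.4, 0.1, -0.0]
grip_width: 0.2
```

```bash
python3 - <<'E'
from h import *
s=ctrl.get_state(); print(s['time_s'],s['tcp_pos'],s['tool_rot'],s['force'])
a=np.deg2rad(18.6); ex=np.array([np.cos(a),np.sin(a)]); ey=np.array([-ex[1],ex[0]])
d=s['tcp_pos'][:2]-np.array([536.9,-38]); print('px,py rel to back face',d@ex,d@ey)
im=[]
for n in ['side','wrist']:
    c,W=cap(n); f=c['frame']; np.save(n+'2.npy',W)
    im.append(f)
    if n=='wrist':
        t=W[(W[...,2]>119)&(W[...,2]<127)]; t=t[np.linalg.norm(t[:,:2]-[534,-29],axis=1)<35]
        if len(t): print('lever',len(t),t.mean(0),cv2.minAreaRect(t[:,:2].astype(np.float32)))
cv2.imwrite('pics/two.png',np.hstack([cv2.resize(im[0][120:340,230:450],(400,400)),cv2.resize(im[1],(400,400))]))
E
```

```text
2.4333 [548.20333254 -75.80542672 167.68195818] [ 9.87244830e-01  1.59204875e-01 -1.11716793e-03 -4.52258616e-04] [ 0.39857241  0.08896356 -0.03080261]
px,py rel to back face -1.3454512794374438 -39.4360923091582
lever 1927 [534.20085826 -30.79646853 122.19214731] ((533.6332397460938, -30.69876480102539), (30.711063385009766, 18.524070739746094), 18.648473739624023)
```

View pics/two.png

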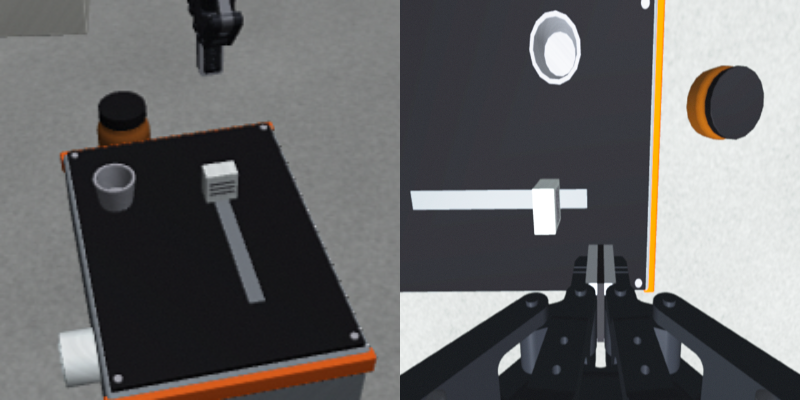

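The side crop shows the shut fingertips behind the lever; the wrist crop shows the lever ahead at (547,208), the cup at (555,47), and the fingers stepping outward above the tips. I'll measure that finger profile.

```bash
python3 - <<'E'
from h import *
s=ctrl.get_state(); W=np.load('wrist2.npy'); Rt=R.from_quat(s['tool_rot'])
T=(W.reshape(-1,3)-s['tcp_pos'])@Rt.as_matrix()
T=T[np.isfinite(T[:,0])]
for z in range(4,-60,-4):
    q=T[(T[:,2]<=z)&(T[:,2]>z-4)&(abs(T[:,0])<40)&(abs(T[:,1])<70)]
    if len(q): print(z,len(q),'x',np.percentile(q[:,0],[1,99]).round(1),'y',np.percentile(q[:,1],[1,99]).round(1))
E
```

```text
-32 40 x [ 9.9 10.7] y [-6.2  6. ]
-36 239 x [ 6.1 11.1] y [-11.8  12. ]
-40 381 x [ 6.1 11.1] y [-12.9  12.9]
-44 445 x [ 5.9 11.1] y [-13.1  13.5]
-48 446 x [ 5.9 11.1] y [-13.3  13.4]
-52 497 x [ 6.  11.1] y [-13.3  13.4]
-56 545 x [ 6.  11.1] y [-13.3  13.3]
```

```bash
python3 - <<'E'
from h import *
s=ctrl.get_state(); Rt=R.from_quat(s['tool_rot']).as_matrix()
c,W=cap('wrist')
Rm=cv2.Rodrigues(np.array(c['rvec'],float))[0]; t=np.array(c['tvec'],float).ravel()
print('cam in tool',(-Rm.T@t-s['tcp_pos'])@Rt)
for z in (0,-10,-20,-32):
  p=np.array(s['tcp_pos'])+Rt@np.array([11,0,z]); q=Rm@p+t; print(z,q[0]/q[2]*c['fx']+c['cx'],q[1]/q[2]*c['fy']+c['cy'],q[2])
for v in range(280,420,8): print(v,c['range_z'][v,[312,320,328]].round(0),((W[v,314]-s['tcp_pos'])@Rt).round(1))
cv2.imwrite('pics/w3.png',cv2.resize(c['frame'][270:480,180:460],(800,600)))
E
```

```text
cam in tool [  66.46873894    0.41463043 -174.57931331]
0 319.56414115941874 260.366448286687 183.0284807893741
-10 319.51047522768306 267.9178923486872 173.3829312943289
-20 319.4504865198645 276.35902728834355 163.7373817992837
-32 319.36846103155773 287.901003111234 152.1627224052295
280 [270. 271. 270.] [-27.6  -3.7  80.9]
288 [272. 272. 272.] [-32.3  -3.7  79. ]
296 [147. 145. 146.] [ 11.   -1.8 -39.5]
304 [140. 140. 140.] [ 11.2  -1.7 -46.6]
312 [133. 134. 133.] [ 10.4  -1.6 -51.1]
320 [127. 127. 128.] [ 10.4  -1.5 -56.7]
328 [124. 122. 122.] [ 11.4  -1.4 -64. ]
336 [119. 118. 117.] [ 10.8  -1.4 -67.6]
344 [116. 117. 116.] [  9.5  -1.3 -69.6]
352 [107. 118. 117.] [  7.   -1.4 -69.3]
360 [108. 118. 114.] [  6.4  -1.3 -72.5]
368 [108. 118. 110.] [  6.   -1.3 -75.7]
376 [109. 120. 108.] [  4.8  -1.3 -77.6]
384 [109. 120. 110.] [  2.2  -1.3 -77.1]
392 [110. 119. 109.] [ -0.2  -1.3 -77. ]
400 [110. 122. 111.] [ -2.7  -1.3 -76.9]
408 [111. 121. 111.] [ -4.9  -1.3 -77.1]
416 [111. 401. 112.] [ -7.   -1.3 -77.6]
```

View pics/w3.png

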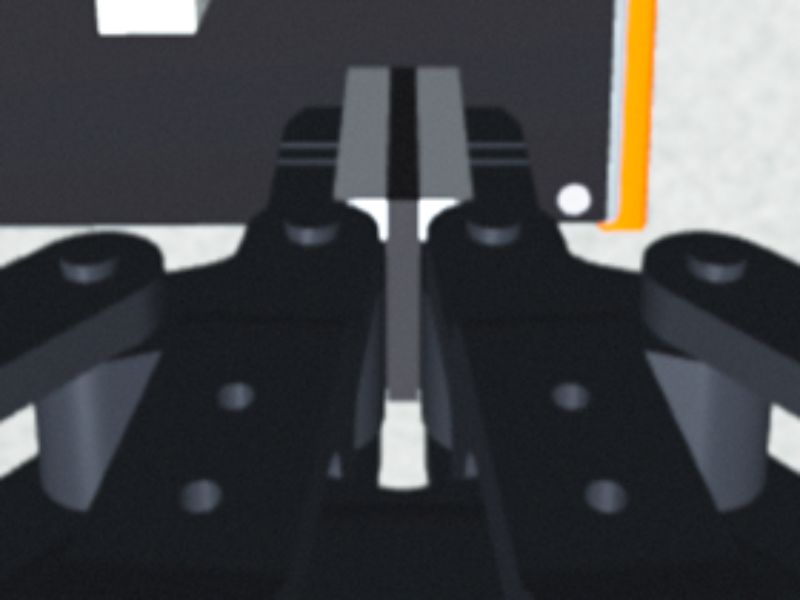

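```bash
python3 - <<'E'
from h import *
s=ctrl.get_state(); Rt=R.from_quat(s['tool_rot']).as_matrix(); print(s['tcp_pos'])
for n in ('side','scene'):
  c,W=cap(n)
  T=(W.reshape(-1,3)-s['tcp_pos'])@Rt
  T=T[np.isfinite(T[:,0])&(abs(T[:,0])<60)&(abs(T[:,1])<80)]
  print(n)
  for z in range(20,-110,-6):
    q=T[(T[:,2]<=z)&(T[:,2]>z-6)]
    if len(q): print(z,len(q),'x',np.percentile(q[:,0],[1,50,99]).round(1),'y',np.percentile(q[:,1],[1,50,99]).round(1))
  cv2.imwrite(f'pics/{n}4.png',c['frame'])
E
```

```text
[549.16613703 -76.65513312 169.40935322]
side
-28 1 x [-4.5 -4.5 -4.5] y [-3.9 -3.9 -3.9]
-34 22 x [-10.4   0.3  10.7] y [-9.8 -6.6 -5.1]
-40 37 x [-10.4   3.9  11.4] y [-14.4 -10.8   2.6]
-46 47 x [-10.4   2.9  11.7] y [-16.  -10.5   1.3]
-52 46 x [-10.3   2.9  11.6] y [-14.8 -11.5   0.1]
-58 43 x [-10.2   3.   11.9] y [-14.8 -12.    0.6]
-64 33 x [-8.6  4.6 11.4] y [-16.7 -11.3   1.1]
-70 4 x [11.9 12.1 12.5] y [-9.8  1.6 10.2]
-76 29 x [-9.6 12.3 13.9] y [-31.  -10.7  27.3]
-82 59 x [-9.8  8.3 14. ] y [-35.5 -30.5  26.8]
-88 30 x [-10.3  10.5  12.8] y [-40.8 -27.8  -7.4]
-94 45 x [-11.3   9.7  15.5] y [-45.6 -39.6  16.8]
-100 87 x [-14.6   9.8  17.7] y [-50.3 -17.   10.2]
-106 66 x [-16.2  12.4  17.6] y [-55.3 -18.1  10. ]
scene
-34 9 x [ 5.5  9.3 11.5] y [-6.   2.9  7.5]
-40 24 x [-6.4  6.9 12.3] y [-12.8   6.8  13.7]
-46 22 x [ 4.1  9.5 12.9] y [-12.5   2.1  13.9]
-52 26 x [-0.4  7.7 12.1] y [-14.5   5.7  13.8]
-58 20 x [ 3.8  9.  12.9] y [-9.9  4.3 15.2]
-64 19 x [ 3.2  9.4 12. ] y [-6.8  2.2 14.3]
-70 12 x [ 5.4 10.9 12.8] y [-12.3   0.6  15. ]
-76 44 x [-3.7 10.9 14.8] y [-31.5   0.5  28.6]
-82 86 x [-11.1  10.8  13.7] y [-36.   12.9  33.9]
-88 62 x [-8.   9.7 13.2] y [-36.8  20.   40.6]
-94 68 x [-9.1 11.  16.4] y [-45.3  -4.   44.6]
-100 69 x [ 1.  11.8 18.2] y [-47.   -4.5  48.8]
-106 75 x [ 3.1 11.4 17.9] y [-54.9  -5.5  54.4]
```

Wrist, side and scene depth all agree that the shut fingertips end about 33 mm behind the reported TCP along the tool. Their x and y are centred as expected. I'll go by the measured tip, descend partway behind the lever, and check again.

Call:
arm_command --pt "0 0 0 0.8 0 0 0" --pt "0 0 0 0.8 0 0 0" --pt "0 0 0 0.8 0 0 0" --pt "0 0 0 0.4 0 0 0" --pt "0 0 0 0 0 0 0"

```text
time_s: 3.1
tcp_pos: [547.3, -75.5, 96.4]
tool_rot: [0.987, 0.159, -0.002, -0.001]
force: [-0.9, -0.0, -0.0]
grip_width: 0.0
```

```bash
cat > chk.py <<'E'
from h import *
import sys
s=ctrl.get_state(); Rt=R.from_quat(s['tool_rot']).as_matrix(); print(round(s['time_s'],2),s['tcp_pos'].round(1),np.array(s['force']).round(1))
a=np.deg2rad(18.6); ex=np.array([np.cos(a),np.sin(a)]); ey=np.array([-ex[1],ex[0]]); L0=np.array([534,-30.3])
print('tcp rel parked back face px,py',((s['tcp_pos'][:2]-L0)@ex).round(1),((s['tcp_pos'][:2]-L0)@ey+9).round(1))
for n in ('side','wrist'):
  c,W=cap(n); P=W.reshape(-1,3); P=P[np.isfinite(P[:,0])]
  T=(P-s['tcp_pos'])@Rt; q=P[(abs(T[:,0])<12)&(abs(T[:,1])<15)&(T[:,2]<0)&(P[:,2]>97)]
  print(n,'lowest tip z',np.sort(q[:,2])[[0,5,10]].round(1) if len(q)>10 else len(q))
  d=P[:,:2]-L0; X=d@ex; Y=d@ey
  # lever top front edge (far from finger)
  q=(abs(X)<12)&(abs(P[:,2]-122.5)<2.5)&(Y>-15)&(Y<110)
  if q.sum()>5: print(n,'lever top Y 2..98%',np.percentile(Y[q],[2,50,98]).round(1),q.sum())
  cv2.imwrite(f'pics/{n}_{sys.argv[1]}.png',c['frame'])
E
python3 chk.py a
```

```text
3.1 [547.3 -75.5  96.4] [-0.9 -0.  -0. ]
tcp rel parked back face px,py -1.8 -38.1
side lowest tip z [130.7 132.5 133.3]
side lever top Y 2..98% [-9.2  3.6 10.8] 93
wrist lowest tip z [132.9 133.4 133.5]
wrist lever top Y 2..98% [-9.3 -0.6  8.4] 2905
```

Call:
arm_command --pt "0 0 0 0.5 0 0 0" --pt "0 0 0 0.5 0 0 0" --pt "0 0 0 0.2 0 0 0" --pt "0 0 0 0 0 0 0" --pt "0 0 0 0 0 0 0"

```text
time_s: 3.62
tcp_pos: [548.8, -75.6, 68.1]
tool_rot: [0.987, 0.159, -0.001, -0.0]
force: [0.5, -0.1, -0.3]
grip_width: 0.4
```

```bash
python3 chk.py b; python3 -c "
import cv2
a=cv2.imread('pics/side_b.png');cv2.imwrite('pics/sb.png',cv2.resize(a[120:300,260:460],(666,600)))"
```

```text
3.62 [548.8 -75.6  68.1] [ 0.5 -0.1 -0.3]
tcp rel parked back face px,py -0.5 -38.6
side lowest tip z [102.1 104.1 106.3]
side lever top Y 2..98% [-9.2  1.7 10.3] 109
wrist lowest tip z [103.2 104.  104.2]
wrist lever top Y 2..98% [-9.3  0.5  8.4] 3385
```

View pics/sb.png

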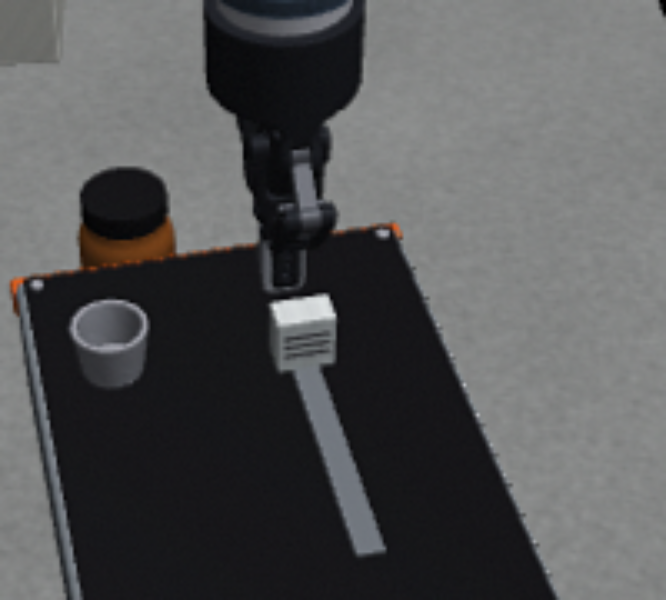

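The view shows the shut fingertip at (283,275), directly behind the lever block (303,330), with the tip about 12 mm above the panel and clear of jar and cup. Now I close the gap, then push slowly.

Call:
arm_command --pt "0 0 -0.24 0.1 0 0 0" --pt "0 0 -0.24 0 0 0 0" --pt "0 0 -0.2 0 0 0 0" --pt "0 0 -0.08 0 0 0 0" --pt "0 0 -0.08 0 0 0 0"

```text
time_s: 4.13
tcp_pos: [542.4, -55.2, 66.3]
tool_rot: [0.987, 0.16, 0.0, 0.0]
force: [-0.3, -0.4, 0.1]
grip_width: -0.1
```

Call:
arm_command --pt "0 0 -0.08 0 0 0 0" --pt "0 0 -0.08 0 0 0 0" --pt "0 0 -0.08 0 0 0 0" --pt "0 0 -0.04 0 0 0 0" --pt "0 0 0 0 0 0 0"

```text
time_s: 4.55
tcp_pos: [540.9, -50.4, 66.4]
tool_rot: [0.987, 0.159, 0.001, 0.001]
force: [1.2, -5.7, -2.2]
grip_width: -0.1
```

```bash
python3 chk.py c
```

```text
4.55 [540.9 -50.4  66.4] [ 1.2 -5.7 -2.2]
tcp rel parked back face px,py 0.1 -12.2
side lowest tip z [105.3 115.9 120. ]
side lever top Y 2..98% [-13.4   2.8  11.8] 123
wrist lowest tip z [ 97.   99.7 100.1]
wrist lever top Y 2..98% [-12.3   0.8   9.6] 2522
```

Contact: the force is about 6 N backward, and the lever top's front edge has moved about 1 mm. I'll continue towards the first ridge.

Call:
arm_command --pt "0 0 -0.06 0 0 0 0" --pt "0 0 -0.06 0 0 0 0" --pt "0 0 -0.06 0 0 0 0" --pt "0 0 -0.06 0 0 0 0" --pt "0 0 0 0 0 0 0"

```text
time_s: 5.07
tcp_pos: [538.4, -43.2, 66.3]
tool_rot: [0.987, 0.159, 0.0, -0.0]
force: [0.1, 0.2, 0.9]
grip_width: 0.1
```

```bash
python3 chk.py d
```

```text
5.07 [538.4 -43.2  66.3] [0.1 0.2 0.9]
tcp rel parked back face px,py 0.1 -4.7
side lowest tip z [103.7 114.9 119. ]
side lever top Y 2..98% [-8.4 10.  19.4] 117
wrist lowest tip z [ 97.6 100.2 100.6]
wrist lever top Y 2..98% [-12.5   7.8  17.4] 2728
```

Call:
arm_command --pt "0 0 -0.06 0 0 0 0" --pt "0 0 0 0 0 0 0" --pt "0 0 0 0 0 0 0"

```text
time_s: 5.42
tcp_pos: [537.8, -41.6, 66.1]
tool_rot: [0.987, 0.159, -0.0, -0.0]
force: [0.0, -0.2, 0.6]
grip_width: -0.2
```

```bash
python3 chk.py e
```

```text
5.42 [537.8 -41.6  66.1] [ 0.  -0.2  0.6]
tcp rel parked back face px,py -0.0 -2.9
side lowest tip z [105.5 116.  119. ]
side lever top Y 2..98% [-6.6 12.7 22.2] 123
wrist lowest tip z [ 99.7 101.1 101.3]
wrist lever top Y 2..98% [-12.6  10.7  21.1] 2844
```

Call:
arm_command --pt "0 0 0 0 0 0 0" --pt "0 0 0 0 0 0 0" --pt "0 0 0 0 0 0 0" --pt "0 0 0 0 0 0 0"

```text
time_s: 5.85
tcp_pos: [538.0, -42.0, 66.2]
tool_rot: [0.987, 0.159, -0.0, -0.0]
force: [-0.1, 0.1, 0.1]
grip_width: 0.0
```

```bash
python3 chk.py f
```

```text
5.85 [538.  -42.   66.2] [-0.1  0.1  0.1]
tcp rel parked back face px,py 0.0 -3.3
side lowest tip z [104.5 107.9 111.9]
side lever top Y 2..98% [-7.4 18.8 30. ] 148
wrist lowest tip z [100.7 101.5 101.7]
wrist lever top Y 2..98% [-12.7  17.5  28.3] 2759
```

The lever has seated in the first notch: its front edge moved 19.9 mm and the force is about 0. I'll let it rest about 1 s, then close the gap.

Call:
arm_command --pt "0 0 0 0 0 0 0" --pt "0 0 0 0 0 0 0" --pt "0 0 0 0 0 0 0" --pt "0 0 0 0 0 0 0" --pt "0 0 0 0 0 0 0"

```text
time_s: 6.37
tcp_pos: [538.0, -42.0, 66.2]
tool_rot: [0.987, 0.159, 0.0, -0.0]
force: [0.8, -0.3, -0.6]
grip_width: -0.0
```

Call:
arm_command --pt "0 0 0 0 0 0 0" --pt "0 0 0 0 0 0 0" --pt "0 0 0 0 0 0 0" --pt "0 0 0 0 0 0 0" --pt "0 0 0 0 0 0 0"

```text
time_s: 6.78
tcp_pos: [538.0, -42.0, 66.2]
tool_rot: [0.987, 0.159, 0.0, -0.0]
force: [0.6, 0.8, 0.3]
grip_width: 0.2
```

Call:
arm_command --pt "0 0 -0.1 0 0 0 0" --pt "0 0 -0.1 0 0 0 0" --pt "0 0 -0.1 0 0 0 0" --pt "0 0 -0.06 0 0 0 0" --pt "0 0 -0.06 0 0 0 0"

```text
time_s: 7.2
tcp_pos: [534.8, -32.3, 66.2]
tool_rot: [0.987, 0.16, 0.0, 0.001]
force: [0.7, -5.1, -1.8]
grip_width: 0.1
```

Call:
arm_command --pt "0 0 -0.06 0 0 0 0" --pt "0 0 -0.06 0 0 0 0" --pt "0 0 -0.06 0 0 0 0" --pt "0 0 -0.06 0 0 0 0" --pt "0 0 0 0 0 0 0"

```text
time_s: 7.62
tcp_pos: [532.8, -26.6, 66.2]
tool_rot: [0.987, 0.159, 0.0, 0.0]
force: [-0.3, -2.0, -0.9]
grip_width: -0.1
```

```bash
python3 chk.py g
```

```text
7.62 [532.8 -26.6  66.2] [-0.3 -2.  -0.9]
tcp rel parked back face px,py 0.1 12.8
side lowest tip z [106.4 116.  119. ]
side lever top Y 2..98% [ 4.  26.6 36.5] 137
wrist lowest tip z [ 98.9 100.1 100.7]
wrist lever top Y 2..98% [-7.8 24.3 34.8] 3009
```

Call:
arm_command --pt "0 0 -0.06 0 0 0 0" --pt "0 0 -0.06 0 0 0 0" --pt "0 0 -0.04 0 0 0 0" --pt "0 0 0 0 0 0 0" --pt "0 0 0 0 0 0 0"

```text
time_s: 8.13
tcp_pos: [531.5, -22.1, 66.2]
tool_rot: [0.987, 0.159, 0.0, -0.0]
force: [-0.2, 0.6, 0.5]
grip_width: -0.1
```

Call:
arm_command --pt "0 0 0 0 0 0 0" --pt "0 0 0 0 0 0 0" --pt "0 0 0 0 0 0 0" --pt "0 0 0 0 0 0 0" --pt "0 0 0 0 0 0 0"

```text
time_s: 8.55
tcp_pos: [531.6, -22.5, 66.2]
tool_rot: [0.987, 0.159, 0.0, -0.0]
force: [0.8, 0.4, -0.3]
grip_width: 0.7
```

```bash
python3 chk.py h
```

```text
8.55 [531.6 -22.5  66.2] [ 0.8  0.4 -0.3]
tcp rel parked back face px,py 0.2 17.1
side lowest tip z [105.  108.3 110.9]
side lever top Y 2..98% [12.4 38.7 49.5] 139
wrist lowest tip z [101.1 101.9 102. ]
wrist lever top Y 2..98% [-3.4 36.3 48.3] 3031
```

The lever is in the second notch (39.9 mm). Same rest, then the same approach.

Call:
arm_command --pt "0 0 0 0 0 0 0" --pt "0 0 0 0 0 0 0" --pt "0 0 0 0 0 0 0" --pt "0 0 0 0 0 0 0" --pt "0 0 0 0 0 0 0"

```text
time_s: 9.07
tcp_pos: [531.6, -22.6, 66.2]
tool_rot: [0.987, 0.159, 0.0, -0.0]
force: [-0.7, 0.9, 0.1]
grip_width: -0.2
```

Call:
arm_command --pt "0 0 0 0 0 0 0" --pt "0 0 0 0 0 0 0" --pt "0 0 0 0 0 0 0" --pt "0 0 0 0 0 0 0" --pt "0 0 0 0 0 0 0"

```text
time_s: 9.48
tcp_pos: [531.5, -22.6, 66.2]
tool_rot: [0.987, 0.159, 0.0, -0.0]
force: [0.0, -1.0, 0.3]
grip_width: -0.1
```

Call:
arm_command --pt "0 0 -0.1 0 0 0 0" --pt "0 0 -0.1 0 0 0 0" --pt "0 0 -0.1 0 0 0 0" --pt "0 0 -0.06 0 0 0 0" --pt "0 0 -0.06 0 0 0 0"

```text
time_s: 9.9
tcp_pos: [528.4, -13.1, 66.2]
tool_rot: [0.987, 0.16, 0.0, 0.001]
force: [1.9, -6.7, -1.5]
grip_width: -0.1
```

Call:
arm_command --pt "0 0 -0.06 0 0 0 0" --pt "0 0 -0.06 0 0 0 0" --pt "0 0 -0.06 0 0 0 0" --pt "0 0 -0.06 0 0 0 0" --pt "0 0 0 0 0 0 0"

```text
time_s: 10.32
tcp_pos: [526.3, -7.0, 66.2]
tool_rot: [0.987, 0.159, -0.0, 0.0]
force: [-0.3, -2.8, -0.1]
grip_width: 0.1
```

```bash
python3 chk.py i
```

```text
10.32 [526.3  -7.   66.2] [-0.3 -2.8 -0.1]
tcp rel parked back face px,py 0.1 33.6
side lowest tip z [105.6 115.7 119.8]
side lever top Y 2..98% [22.  48.7 57.2] 132
wrist lowest tip z [ 98.6  99.7 100.5]
wrist lever top Y 2..98% [13.2 45.1 55.5] 2981
```

Call:
arm_command --pt "0 0 -0.06 0 0 0 0" --pt "0 0 -0.06 0 0 0 0" --pt "0 0 -0.03 0 0 0 0" --pt "0 0 0 0 0 0 0" --pt "0 0 0 0 0 0 0"

```text
time_s: 10.83
tcp_pos: [525.2, -2.9, 66.2]
tool_rot: [0.987, 0.159, 0.0, -0.0]
force: [-0.6, 0.2, 0.2]
grip_width: -0.1
```

Call:
arm_command --pt "0 0 0 0 0 0 0" --pt "0 0 0 0 0 0 0" --pt "0 0 0 0 0 0 0" --pt "0 0 0 0 0 0 0" --pt "0 0 0 0 0 0 0"

```text
time_s: 11.25
tcp_pos: [525.2, -3.3, 66.2]
tool_rot: [0.987, 0.159, 0.0, -0.0]
force: [0.9, -1.3, 0.2]
grip_width: 0.2
```

```bash
python3 chk.py j
```

```text
11.25 [525.2  -3.3  66.2] [ 0.9 -1.3  0.2]
tcp rel parked back face px,py 0.3 37.4
side lowest tip z [103.7 106.8 109.7]
side lever top Y 2..98% [33.8 58.1 70. ] 153
wrist lowest tip z [101.1 101.8 102. ]
wrist lever top Y 2..98% [16.7 56.2 68.2] 3029
```

The lever is seated in the third notch (59.8 mm) with the finger about 10 mm behind it. I'll back off and lift away.

Call:
arm_command --pt "0 0 0.3 0 0 0 0" --pt "0 0 0.3 0 0 0 0" --pt "0 0 0.2 -0.3 0 0 0" --pt "0 0 0 -0.8 0 0 0" --pt "0 0 0 -0.8 0 0 0"

```text
time_s: 11.77
tcp_pos: [531.0, -23.1, 113.9]
tool_rot: [0.987, 0.159, -0.001, -0.0]
force: [0.5, -0.3, 0.2]
grip_width: 0.2
```

Call:
arm_command --pt "0 0 0 -0.8 0 0 0" --pt "0 0 0 -0.8 0 0 0" --pt "0 0 0 -0.4 0 0 0" --pt "0 0 0 0 0 0 0" --pt "0 0 0 0 0 0 0"

```text
time_s: 12.18
tcp_pos: [531.6, -22.6, 163.8]
tool_rot: [0.987, 0.159, 0.0, 0.0]
force: [-0.1, -0.4, -0.2]
grip_width: 0.0
```

```bash
python3 chk.py k
```

```text
12.18 [531.6 -22.6 163.8] [-0.1 -0.4 -0.2]
tcp rel parked back face px,py 0.2 17.0
side lowest tip z [197.4 198.2 199.5]
side lever top Y 2..98% [51.  62.3 70.2] 111
wrist lowest tip z [197.8 198.3 198.5]
wrist lever top Y 2..98% [50.7 59.4 68.3] 1548
```

View pics/side_k.png

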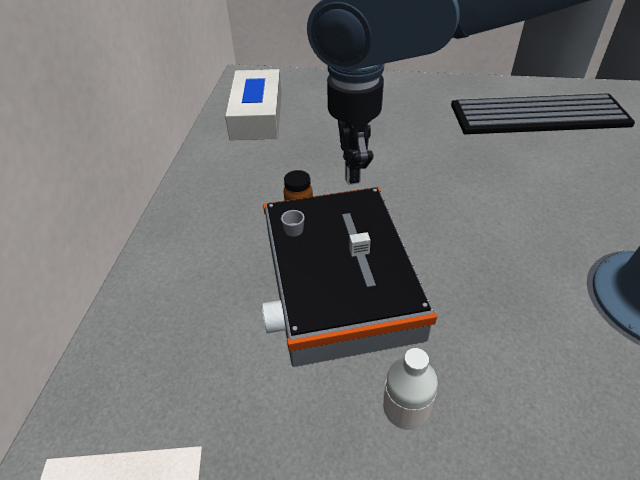

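The lever now stands at (360,243), about 60 mm along the slot. The cup (292,222), jar (297,185) and bottle (410,390) are where they were, and the arm is clear.

```bash
python3 -c "
from station import ctrl
print(ctrl.close_job())"
```

```text
the job is handed in; nothing more can be done
None
```

The lever is in the third notch and I handed the job in at about 12 s of the 48 s allowed; the hand-in gave no verdict. I pushed it from behind with the shut fingertips, one click at a time, and it rested about a second in notches 1 and 2.

- **Lever position:** the wrist camera put it at about 20, 40 and 60 mm after the three clicks, and at 60 mm again after I backed the arm off. It never read past the third notch.
- **Forces:** at the readings taken while pushing, the force was at most about 7 N. It was near zero once the arm had lifted clear.
- **Bystanders:** in the last side picture the bottle, jar and cup are at the same pixel positions as at the start. I did not remeasure them in millimetres.
- **One disagreement:** all three cameras showed the shut fingertips about 33 mm short of the reported TCP (the stated end of the fingers), measured along the tool. I set the pushing height from the measured tip, about 100 mm above the table, and the contact and click positions fitted that.

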